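# Lever open the long case on the museum desk with the letter opener

### The arm

A 7-joint arm with a two-finger parallel gripper is mounted at the origin on the work surface. World frame = base frame: x ahead of the robot, y to its left, z up, the work surface at z = 0. Lengths are in m, angles in rad, forces in N, time in s.
With the tool pointing down it reaches from about 0.425 to 0.825 m from the base axis. Payload 3.6 kg.
Tool frame: the origin (TCP) lies on the centre line of the jaws, within the pads' length; the fingertips stand r.finger_overhang ahead of it and the grasp point (between the pads) lies 11 mm behind it (r.finger_overhang is the distance from the TCP to the fingertips, in m); z points along the fingers, y is the direction in which the jaws open and shut (so a half turn about z gives the same grasp; the last joint's range is limited). The gripper opens to 85 mm and grips with 20 to 120 N. Pads are 22 mm wide; open, the fingers measure 114 mm over their backs; the gripper's body (76 mm by 85 mm) begins 54 mm behind the grasp point. The pads swing forward as they close: fully open they stand 13 mm farther back than shut.
Start: joints at [1.185, 0.615, -0.013, 1.423, 0.008, 1.103, -0.04], TCP at [0.228, -0.609, 0.239] pointing down, gripper open.
Joint ranges: [-3.12, 3.12], [-0.3, 2.06], [-1.34, 1.32], [0.26, 2.42], [-1.36, 4.5], [0.01, 1.98], [-2.84, 2.84]. Speed limits (rad/s): [2.79, 2.79, 3.14, 3.14, 3.14, 3.14, 3.14].

### API

Orientations are given as a unit quaternion [w, x, y, z].
In Python, from station import r gives the robot as it stands.
- The arm moves only by the shell command python3 -m crank 'ROWS' [FORCE]. ROWS is JSON, a list of rows, each a list of 7 numbers: the shift along the tool's x, y, z in mm, then the turn, a rotation vector about the tool's x, y, z in rad, then the closure, from -1 (fully open) to 1 (shut). A call has exactly 8 rows; each row is the pose to reach, as a shift and turn from the pose commanded when the call began, along the tool's axes at that moment; what a row does not reach only later rows make up. A row lasts 1/10 s, in which the tool goes at most 50 mm and 8.59 degrees, less where a joint would pass 70% of its speed; a pose out of reach is approached as far as the arm can. A call with a gripper value outside its range is refused whole. The fingers move at their own pace and stop on an object; FORCE is the grip in N (left out, the last holds). Time passes only in rows, so rows that repeat a pose let the fingers close, or fill a call up. It gives the time, the measured TCP pose, the force and the opening at its end, in the units of the state.
- r.state(): the state, without advancing time (a new reading comes with each control period).
- r.read_camera(name): name is "side" or "top"; returns the picture (420x560x3 uint8, red, green, blue); there is no depth.
- r.get_calibration(name): a dict with "intrinsics" (3x3 intrinsics, pixels), "k1" (the pictures are not rectified: a ray, as slopes to the right and down, at radius r is drawn at 1 + k1 r^2 times it, then the intrinsics apply), "R" (3x3) and "t" (3): a world point X has camera coordinates R X + t. Camera axes: x right, y down, z forward; pixel columns grow to the right and rows downward; lengths in m; the calibration is good to about 2 mm. A picture is of the moment at which its call begins. get_calibration takes no time and is no camera call.
- r.hand_in(): hands the job in, once; it reports no verdict.
The state is a dict: "clock": time; "joints": joint angles; "joint_velocities": joint speeds; "tau": joint torques, N m; "position": TCP position; "ee_rot": TCP orientation; "wrist_force": force on the tool from outside, world axes, zero at the start; "torque": the same for the moment, N m; "grip_width": finger opening in m.
Only numpy, scipy, OpenCV 4.12 (cv2) and the standard library are available. Lean on these libraries where they do the work, as an engineer would, in place of code of your own. Each camera call takes 0.05 s, during which the arm holds its last target.

### The job

Pick up the letter opener by its handle, slide its blade under the front of the lid of the long wooden case and lever the lid up until it stands at least halfway to upright, so that it stays open. Only the opener may touch the long case, not the gripper, and the small case must stay shut. Then lay the opener down flat on the desk and let go of it.

Things in the scene. Friction and masses are not known exactly. Their poses are not given: they have to be found in the camera images.
- opener: Letter opener lying on the desk, pointing roughly to the robot's left: wooden bar handle 100 long, 18 wide, 20 mm high, steel blade 3 mm thick. Origin: middle of the handle's underside; x to the blade tip, z up. Handle x -50 to 50 mm; blade 10 mm above the origin, 20 mm wide from x 50 to 135, then 12 wide to the blunt tip at x 155. About 80 g, balances at x 25 mm.
- case: Long dark wooden case (small one: 110 wide), fixed, left or right: 200 mm wide (y), 100 deep (x). Origin: centre of underside; x from the front, which faces the robot within 20 degrees, to the hinged back, z up. Lid: 8 mm board, underside 66 mm up, front edge at x -65. Front wall x -50 to -44, only 48 mm high: an 18 mm slot under the lid, 188 mm wide. Inside empty, floor 6 mm up.
- case_lid (a joint): Lid of the long case, rad: 0 shut, grows as its front edge rises, 1.57 upright, stop at 1.75; starts up to 0.04 ajar. The hinge line runs along the case's y at its x = 50 mm, 66 mm above the desk. Stiff hinge: about 2 N at the front edge lifts it, and it stays where it is left.
- small_lid (a joint): Lid of the small dark wooden case, which is 110 mm wide and otherwise like the long one; rad, 0 shut. To be left shut.
Things that resemble listed ones, but are neither listed nor needed, are in the scene too. Leave any orange or yellow look-alike of the part that bears small_lid alone.

How it is judged:
By the outcome, as a careful person would: the job done as asked, in the order asked, and still so for the second after the job is handed in, with the robot touching nothing.
It also fails if it takes over 54 s, if anything falls off the work surface, if the arm or the gripper's body presses on something with over 40 N, if the wrist force passes 120 N, or if a joint passes its speed limit or range.

## Working session

There is one attempt and no reset: what is moved stays moved. The work goes in short steps, Python scripts to look and compute and a shell command to move; the robot and the scene stay as the last step left them, time stands still between calls to the robot, and variables do not carry over. Pictures are saved under pics/ and viewed, and the job is handed in when it is done.

```bash
ls; mkdir -p pics
python3 - <<'E'
from station import r
import cv2
for n in ("side","top"):
    im=r.read_camera(n); cv2.imwrite(f"pics/{n}0.png",im[:,:,::-1])
    c=r.get_calibration(n); print(n,c)
print(r.state(), r.finger_overhang)
E
```

```text
pics
side {'intrinsics': array([[538.40842342,   0.        , 271.92366958],
       [  0.        , 538.40842342, 209.08619224],
       [  0.        ,   0.        ,   1.        ]]), 'k1': -0.11204910563001412, 'R': array([[-0.85266232, -0.52204432, -0.02089718],
       [-0.36656653,  0.62626096, -0.68805973],
       [ 0.37228476, -0.5790224 , -0.7253531 ]]), 't': array([0.42800647, 0.25663296, 0.96557023])}
top {'intrinsics': array([[437.18095393,   0.        , 277.94208235],
       [  0.        , 437.18095393, 213.62898256],
       [  0.        ,   0.        ,   1.        ]]), 'k1': -0.05982639014146156, 'R': array([[-0.02571533, -0.99911556, -0.03326885],
       [-0.99489576,  0.02882676, -0.0967029 ],
       [ 0.09757641,  0.03061229, -0.99475712]]), 't': array([-0.00362321,  0.49124536,  0.93305133])}
{'clock': 0.1, 'joints': array([ 1.18551098,  0.61585389, -0.01261215,  1.42476705,  0.00811051,
        1.1034005 , -0.04037712]), 'joint_velocities': array([-0.00087783, -0.00225653, -0.00053196, -0.00513806, -0.0009546 ,
        0.00172992, -0.00098052]), 'tau': array([ 1.42041335e-03, -4.70381713e+01,  2.60412768e-01, -1.71571201e+01,
        1.01492231e-02,  5.85079935e-03,  3.31330483e-06]), 'position': array([ 0.22800598, -0.60797057,  0.2382242 ]), 'ee_rot': array([-1.16612731e-03,  9.83943537e-01,  1.78476052e-01, -2.33147950e-04]), 'wrist_force': array([-0.13708478,  0.80800731, -0.43153592]), 'torque': array([ 0.02940756, -0.00617876,  0.01764716]), 'grip_width': 0.08547283289249154} 0.008
```

View pics/side0.png

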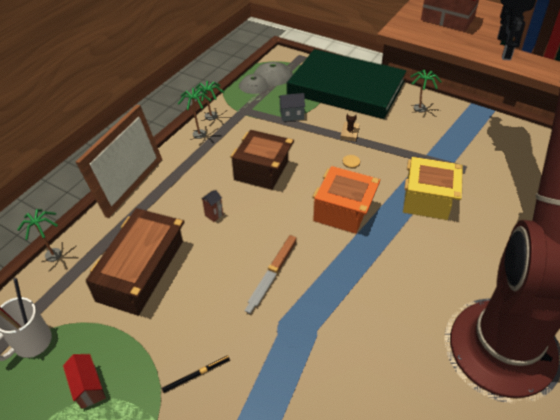

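View pics/top0.png

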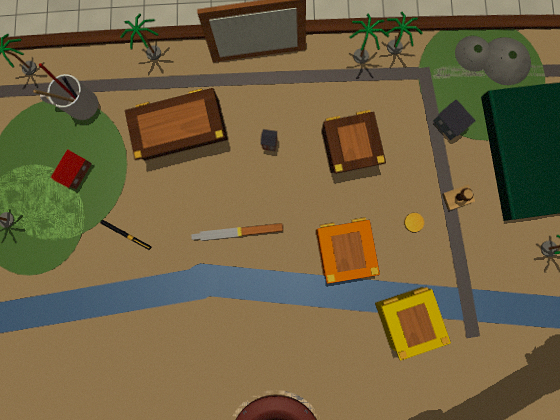

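The top view shows the long case at about (177,125), the small dark case at (352,142), orange and yellow look-alikes at (348,252) and (415,322), and the opener from (193,237) to (283,228). The pen at (125,235) is a distractor. The wide dark case fits "long, 200 mm". I'll enlarge to confirm.

Run:
```python
import cv2
a=cv2.imread("pics/top0.png")
cv2.imwrite("pics/top0c.png",cv2.resize(a[80:260,110:300],None,fx=4,fy=4,interpolation=cv2.INTER_CUBIC)[:600*2//2+120][:720])
b=cv2.imread("pics/side0.png")
cv2.imwrite("pics/side0c.png",cv2.resize(b[195:320,80:310],None,fx=3.4,fy=3.4,interpolation=cv2.INTER_CUBIC))
# two crops <=800x600
cv2.imwrite("pics/topcase.png",cv2.resize(a[80:170,115:240],None,fx=6,fy=6,interpolation=cv2.INTER_CUBIC))
cv2.imwrite("pics/topop.png",cv2.resize(a[210:255,185:295],None,fx=7,fy=7,interpolation=cv2.INTER_CUBIC))
```

```text
(no output)
```

View pics/topcase.png

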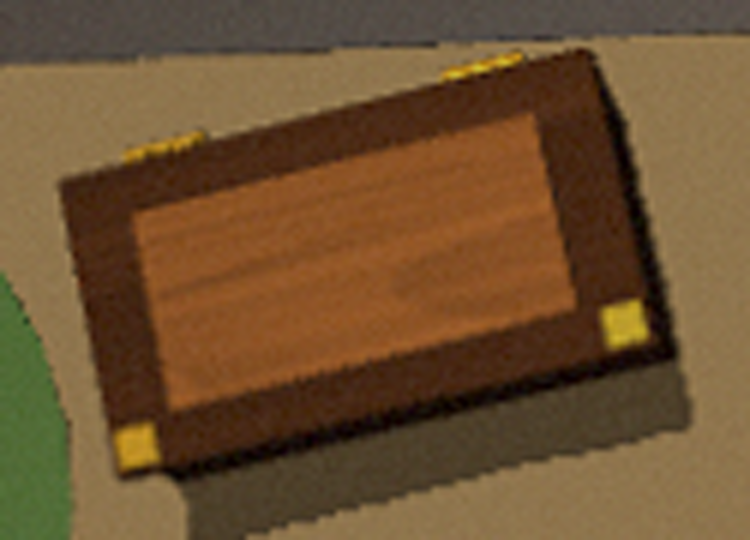

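View pics/topop.png

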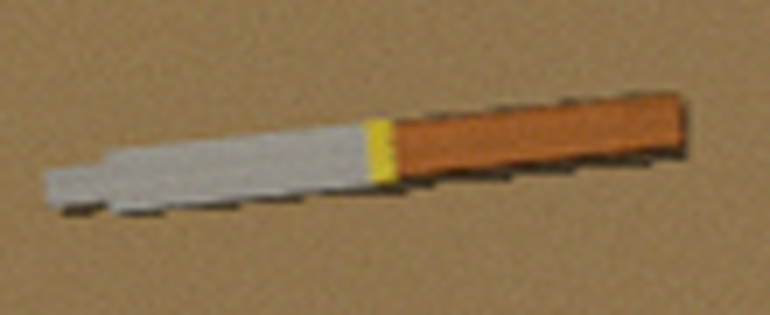

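View pics/side0c.png

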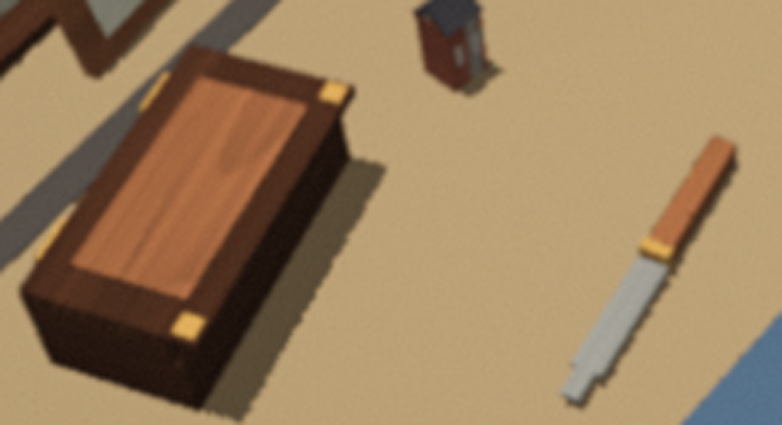

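```bash
cat > h.py <<'E'
import numpy as np, cv2
from station import r
from scipy.spatial.transform import Rotation as Ro
def cal(n):
    c=r.get_calibration(n); return c,np.array([c["k1"],0,0,0,0.])
def unp(n,px,z):
    c,d=cal(n)
    p=cv2.undistortPoints(np.array(px,float).reshape(-1,1,2),c["intrinsics"],d,criteria=(3,50,1e-10)) if False else cv2.undistortPoints(np.array(px,float).reshape(-1,1,2),c["intrinsics"],d)
    p=p.reshape(-1,2); R,t=c["R"],c["t"]; o=-R.T@t
    z=np.broadcast_to(z,len(p)); out=[]
    for q,zz in zip(p,z):
        v=R.T@np.array([q[0],q[1],1]); out.append(o+v*(zz-o[2])/v[2])
    return np.array(out)
def proj(n,X):
    c,d=cal(n); return cv2.projectPoints(np.array(X,float).reshape(-1,1,3),cv2.Rodrigues(c["R"])[0],c["t"],c["intrinsics"],d)[0].reshape(-1,2)
def cr(u,f,o): return (np.array(u,float)+.5)/f-.5+np.array(o)
E
python3 - <<'E'
from h import *
np.set_printoptions(precision=4,suppress=True)
L=cr([[62,182],[590,52],[672,348],[120,475]],6,[115,80])
P=unp("top",L,.074); print("lid top BL,BR,FR,FL",P)
S=cr([[22,290],[195,45],[355,90],[183,343]],3.4,[80,195])
Q=unp("side",S,.074); print("side BL BR FR FL",Q)
for A in(P,Q): print([np.linalg.norm(A[i]-A[(i+1)%4]) for i in range(4)])
# opener
o=cr([[43,190],[382,150],[683,93],[683,150],[397,180],[397,122]],7,[185,210])
print("op tip, ferrule mid,handle butt back/front top, ferrule",unp("top",o,[.0115,.02,.02,.02,.02,.02]))
s=cr([[570,398],[718,137],[736,147],[655,250]],3.4,[80,195])
print(unp("side",s,[.0115,.02,.02,.02]))
E
```

```text
lid top BL,BR,FR,FL [[0.722  0.308  0.074 ]
 [0.7618 0.1147 0.074 ]
 [0.6513 0.0863 0.074 ]
 [0.6128 0.285  0.074 ]]
side BL BR FR FL [[0.7232 0.3088 0.074 ]
 [0.7643 0.1148 0.074 ]
 [0.6541 0.0938 0.074 ]
 [0.6213 0.2882 0.074 ]]
[np.float64(0.197383689663064), np.float64(0.11406581073566005), np.float64(0.20242809074340667), np.float64(0.1115601413053196)]
[np.float64(0.19831671744784318), np.float64(0.11220056516920562), np.float64(0.1971057853033991), np.float64(0.1040006779063713)]
op tip, ferrule mid,handle butt back/front top, ferrule [[ 0.4462  0.1788  0.0115]
 [ 0.4555  0.0693  0.02  ]
 [ 0.4707 -0.0256  0.02  ]
 [ 0.4529 -0.0251  0.02  ]
 [ 0.4459  0.0647  0.02  ]
 [ 0.4641  0.0644  0.02  ]]
[[ 0.4481  0.1774  0.0115]
 [ 0.47   -0.0252  0.02  ]
 [ 0.4562 -0.0238  0.02  ]
 [ 0.4578  0.0699  0.02  ]]
```

Run:
```python
from h import *
from scipy.optimize import least_squares
np.set_printoptions(precision=4,suppress=True)
L=cr([[62,182],[590,52],[672,348],[120,475]],6,[115,80])
S=cr([[22,290],[195,45],[355,90],[183,343]],3.4,[80,195])
B=cr([[52,360],[200,407]],3.4,[80,195])
def model(p):
    x,y,yaw,th=p
    c,s=np.cos(th),np.sin(th)
    def lid(u,v,w): # u from hinge (neg front), w above underside
        return [.05+u*c+w*s, v, .066-u*s+w*c]
    pts=np.array([lid(0,.1,.008),lid(0,-.1,.008),lid(-.115,-.1,.008),lid(-.115,.1,.008),[.05,.1,0],[-.05,.1,0]])
    R=Ro.from_euler('z',yaw).as_matrix(); return pts@R.T+[x,y,0]
def res(p):
    M=model(p); return np.r_[(proj("top",M[:4])-L).ravel(),(proj("side",M[:4])-S).ravel(),(proj("side",M[4:])-B).ravel()]
f=least_squares(res,[.697,.2,.2,.02]); print(f.x,np.degrees(f.x[2])); print(f.fun.reshape(-1,2))
```

```text
[0.6967 0.2011 0.1943 0.009 ] 11.132119318386863
[[-0.3337 -2.0293]
 [ 0.9482 -1.5389]
 [-2.0304 -0.5218]
 [-0.9335 -0.5058]
 [-1.2524 -0.7304]
 [ 0.3808 -0.7944]
 [ 1.6107 -1.0597]
 [ 3.5179  0.8951]
 [ 0.2137  0.6553]
 [-0.0963  1.8166]]
```

Run:
```python
import cv2
b=cv2.imread("pics/side0.png")
cv2.imwrite("pics/sidecase.png",cv2.resize(b[200:316,84:192],None,fx=5,fy=5,interpolation=cv2.INTER_CUBIC))
```

```text
(no output)
```

View pics/sidecase.png

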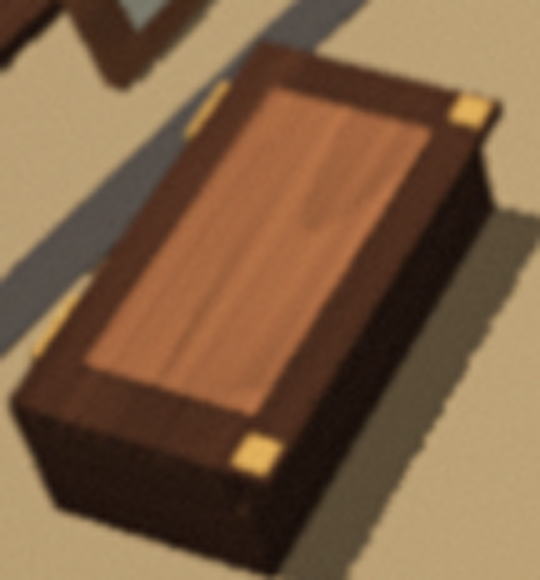

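```bash
cat > fit.py <<'E'
from h import *
from scipy.optimize import least_squares
np.set_printoptions(precision=4,suppress=True)
L=cr([[62,182],[590,50],[674,352],[120,475]],6,[115,80])
S=cr([[10,402],[262,38],[503,103],[272,480]],5,[84,200])
B=cr([[58,508],[268,573]],5,[84,200])
def model(p):
    x,y,yaw,th=p
    c,s=np.cos(th),np.sin(th)
    def lid(u,v,w): return [.05+u*c+w*s, v, .066-u*s+w*c]
    pts=np.array([lid(0,.1,.008),lid(0,-.1,.008),lid(-.115,-.1,.008),lid(-.115,.1,.008),[.05,.1,0],[-.05,.1,0]])
    R=Ro.from_euler('z',yaw).as_matrix(); return pts@R.T+[x,y,0]
def res(p):
    M=model(p); return np.r_[(proj("top",M[:4])-L).ravel(),(proj("side",M[:4])-S).ravel(),(proj("side",M[4:])-B).ravel()]
f=least_squares(res,[.697,.2,.2,.02]); print(f.x,np.degrees(f.x[2])); print(f.fun.reshape(-1,2))
E
python3 fit.py
python3 - <<'E'
from h import *
# target grasp: opener
butt=np.array([.4618,-.0253]); tip=np.array([.447,.178]); d=(tip-butt)/np.linalg.norm(tip-butt)
g=butt+d*.075; yaw=np.arctan2(d[1],d[0]); print("grasp",g,np.degrees(yaw))
s=r.state(); R0=Ro.from_quat(np.roll(s["ee_rot"],-1))
print(R0.as_matrix())
for z in (.12,.012):
    T=np.array([g[0],g[1],z]); print("shift mm",R0.inv().apply(T-s["position"])*1e3)
xa=[d[0],d[1],0]; za=[0,0,-1]; ya=np.cross(za,xa)
Rt=Ro.from_matrix(np.c_[xa,ya,za]); print("rotvec",(R0.inv()*Rt).as_rotvec())
E
```

```text
[ 0.6969  0.2007  0.2054 -0.0072] 11.767662042608013
[[-0.2909 -1.5364]
 [ 0.7966 -1.6677]
 [-1.8018 -1.5674]
 [-0.0024  0.0594]
 [-0.2755 -0.5833]
 [ 0.9067 -0.1992]
 [ 1.3675 -0.0573]
 [ 0.0421  1.0765]
 [ 0.3415  0.1693]
 [ 1.8678  1.7039]]
grasp [0.4563545  0.04950205] 94.16372003117856
[[ 9.36292489e-01  3.51220173e-01 -8.75060435e-04]
 [ 3.51221260e-01 -9.36289878e-01  2.21158421e-03]
 [-4.25572407e-05 -2.37802951e-03 -9.99997172e-01]]
shift mm [ 444.72439475 -535.10321619  119.47810158]
shift mm [ 444.72899093 -534.846389    227.47779611]
rotvec [-0.00206899 -0.00149086 -1.28459122]
```

```bash
python3 -m crank '[[37,-32,3,0,0,-0.09,-1],[74,-64,6,0,0,-0.18,-1],[111,-96,9,0,0,-0.27,-1],[148,-128,12,0,0,-0.36,-1],[185,-160,15,0,0,-0.45,-1],[222,-192,18,0,0,-0.54,-1],[259,-224,21,0,0,-0.63,-1],[296,-256,24,0,0,-0.72,-1]]'
cat > rel.py <<'E'
# usage: rel.py x y z ux uy uz(deg yaw) pitch : target TCP, opener yaw deg, pitch deg tip-up -> shift/turn in tool axes
import sys
from h import *
np.set_printoptions(precision=4,suppress=True)
a=list(map(float,sys.argv[1:]))
s=r.state(); R0=Ro.from_quat(np.roll(s["ee_rot"],-1))
yaw,p=np.radians(a[3]),np.radians(a[4] if len(a)>4 else 0)
xa=np.array([np.cos(yaw)*np.cos(p),np.sin(yaw)*np.cos(p),np.sin(p)])
ya=np.array([np.sin(yaw),-np.cos(yaw),0]); za=np.cross(xa,ya)
Rt=Ro.from_matrix(np.c_[xa,ya,za])
print("shift",R0.inv().apply(np.array(a[:3])-s["position"])*1e3,"turn",(R0.inv()*Rt).as_rotvec(),"clock",s["clock"],s["position"],"F",s["wrist_force"],"w",s["grip_width"])
print(np.round(s["joints"],3))
E
python3 rel.py .4564 .0495 .11 94.2
```

```text
clock: 0.9
position: [0.4159, -0.2631, 0.2151]
ee_rot: [-0.0, 0.857, 0.515, -0.0]
wrist_force: [0.4, -0.2, 0.1]
grip_width: 0.0857
shift [ 295.0543 -110.9174  105.1143] turn [-0.0003 -0.     -0.5619] clock 0.9 [ 0.4159 -0.2631  0.2151] F [ 0.4426 -0.2298  0.1061] w 0.08574123980181043
[ 0.698  0.412 -0.25   1.897  0.132  0.849 -0.108]
```

```bash
python3 -m crank '[[37,-14,13,0,0,-0.07,-1],[74,-28,26,0,0,-0.14,-1],[111,-42,39,0,0,-0.21,-1],[148,-56,52,0,0,-0.28,-1],[185,-70,65,0,0,-0.35,-1],[222,-83,79,0,0,-0.42,-1],[259,-97,92,0,0,-0.49,-1],[295,-111,105,0,0,-0.562,-1]]'; python3 rel.py .4564 .0495 .012 94.2
python3 - <<'E'
from h import *
for n in ("side","top"): cv2.imwrite(f"pics/{n}1.png",cv2.resize(r.read_camera(n)[100:310,130:410,::-1],None,fx=2.8,fy=2.8,interpolation=cv2.INTER_CUBIC))
E
```

```text
clock: 1.7
position: [0.457, 0.049, 0.1097]
ee_rot: [-0.0, 0.681, 0.732, -0.0]
wrist_force: [0.8, 0.1, 0.4]
grip_width: 0.0857
shift [ 0.5096 -0.5841 97.6738] turn [-0.0001 -0.0001 -0.0005] clock 1.7 [0.457  0.049  0.1097] F [0.7762 0.0894 0.4104] w 0.08570021905245426
[ 0.081  0.545 -0.339  2.094  0.334  0.553 -0.426]
```

View pics/side1.png

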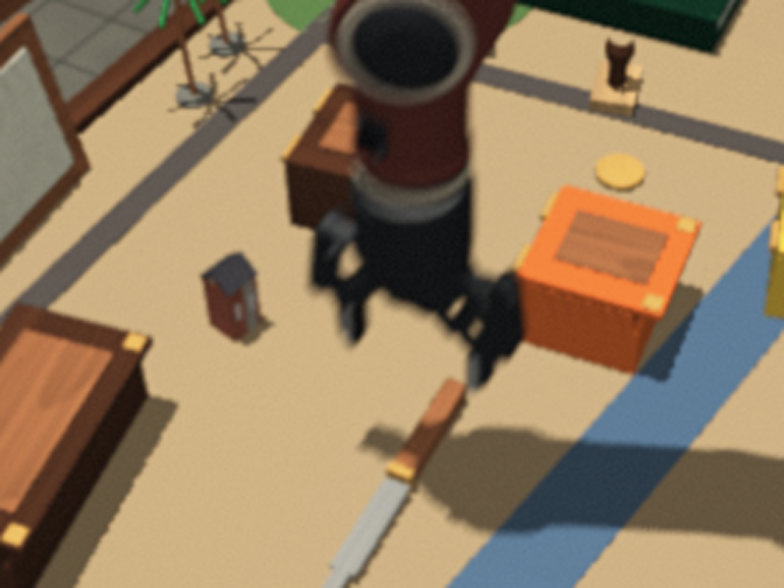

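View pics/top1.png

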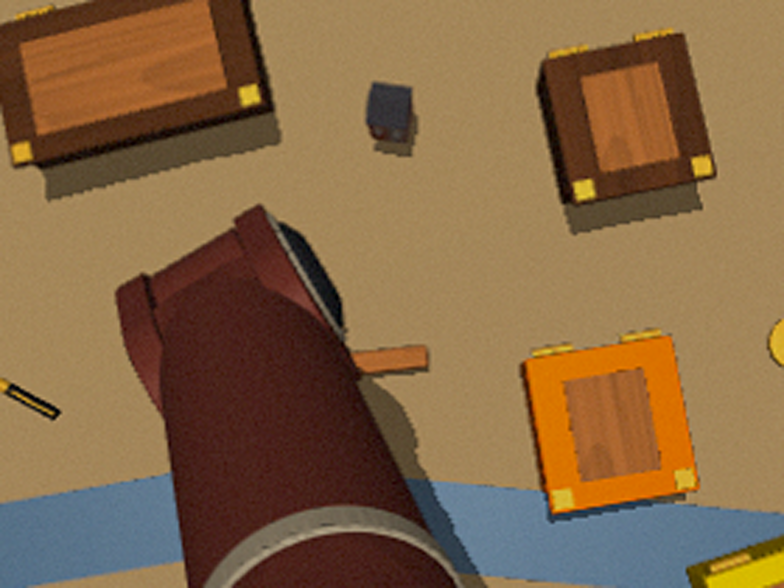

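Side view: the open fingers straddle the handle at (430,420), and the orange case is clear. I'll descend and grip.

```bash
python3 -m crank '[[0,0,20,0,0,0,-1],[0,0,40,0,0,0,-1],[0,0,60,0,0,0,-1],[0,0,80,0,0,0,-1],[0,0,92,0,0,0,-1],[0,0,98,0,0,0,-1],[0,0,98,0,0,0,-1],[0,0,98,0,0,0,-1]]' 110 && python3 -m crank '[[0,0,0,0,0,0,1],[0,0,0,0,0,0,1],[0,0,0,0,0,0,1],[0,0,0,0,0,0,1],[0,0,0,0,0,0,1],[0,0,0,0,0,0,1],[0,0,0,0,0,0,1],[0,0,0,0,0,0,1]]' 110
```

```text
clock: 2.6
position: [0.4573, 0.0473, 0.0127]
ee_rot: [0.0, 0.682, 0.731, 0.0]
wrist_force: [0.3, 0.2, -0.0]
grip_width: 0.0853
clock: 3.4
position: [0.4574, 0.0476, 0.013]
ee_rot: [0.0, 0.682, 0.732, 0.0]
wrist_force: [-0.9, -1.1, 5.8]
grip_width: 0.0155
```

```bash
python3 -m crank '[[0,0,0,0,0,0,1],[0,0,-10,0,0,0,1],[0,0,-30,0,0,0,1],[0,0,-60,0,0,0,1],[0,0,-90,0,0,0,1],[0,0,-120,0,0,0,1],[0,0,-140,0,0,0,1],[0,0,-140,0,0,0,1]]'
python3 - <<'E'
from h import *
for n in ("side","top"): cv2.imwrite(f"pics/{n}2.png",cv2.resize(r.read_camera(n)[100:310,130:410,::-1],None,fx=2.8,fy=2.8,interpolation=cv2.INTER_CUBIC))
E
python3 rel.py .53 .16 .15 11.7
```

```text
clock: 4.2
position: [0.4585, 0.0478, 0.1551]
ee_rot: [0.002, 0.682, 0.731, 0.002]
wrist_force: [0.1, 0.2, -0.6]
grip_width: 0.0147
shift [107.3913  81.1092   2.3315] turn [0.0001 0.0003 1.4363] clock 4.3 [0.4566 0.0472 0.1524] F [-0.2553  0.5656 -1.5851] w 0.014885923506611972
[ 0.13   0.475 -0.395  2.053  0.29   0.665 -0.387]
```

View pics/side2.png

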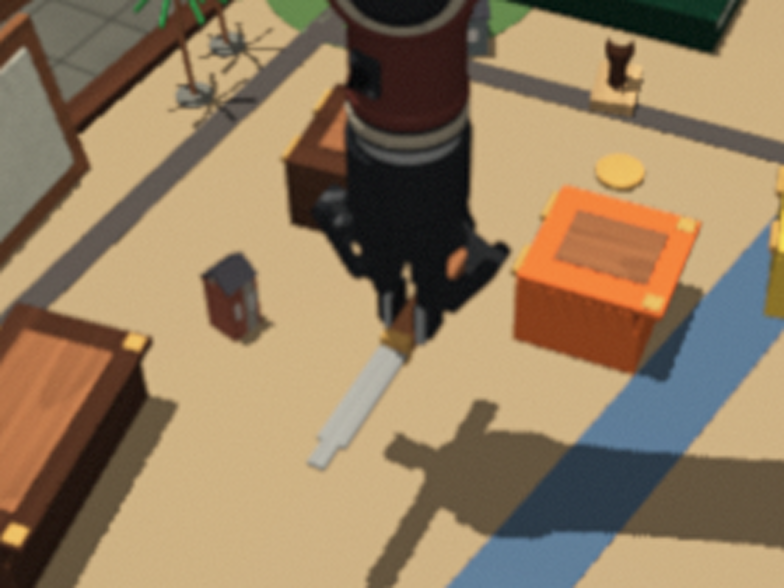

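```bash
python3 -m crank '[[0,0,0,0,0,0.13,1],[0,0,-4,0,0,0.27,1],[0,0,-8,0,0,0.41,1],[5,0,-12,0,0,0.55,1],[15,0,-15,0,0,0.69,1],[30,0,-15,0,0,0.83,1],[50,0,-15,0,0,0.97,1],[70,0,-15,0,0,1.11,1]]'; python3 rel.py .51 .155 .15 11.7
```

```text
clock: 5.1
position: [0.4509, 0.1174, 0.1657]
ee_rot: [0.0, 0.966, 0.259, -0.002]
wrist_force: [0.9, 0.3, -1.5]
grip_width: 0.015
shift [70.074  -2.9137 15.4145] turn [0.0001 0.004  0.3202] clock 5.1 [0.4509 0.1174 0.1657] F [ 0.8673  0.3129 -1.4651] w 0.015015004574412644
[-0.243  0.439 -0.082  2.025  0.056  0.683 -1.407]
```

```bash
python3 -m crank '[[5,0,5,0,0,0.06,1],[12,0,10,0,0,0.12,1],[20,-1,18,0,0,0.18,1],[28,-2,28,0,0,0.24,1],[35,-3,38,0,0,0.3,1],[40,-4,45,0,0,0.32,1],[40,-4,45,0,0,0.32,1],[40,-4,45,0,0,0.32,1]]'
python3 - <<'E'
from h import *
for n in ("side","top"):
    im=r.read_camera(n)[:,:,::-1]; cv2.imwrite(f"pics/{n}3full.png",im)
    y0,x0=(80,110) if n=="top" else (180,60)
    cv2.imwrite(f"pics/{n}3.png",cv2.resize(im[y0:y0+145,x0:x0+195],None,fx=4,fy=4,interpolation=cv2.INTER_CUBIC))
E
python3 rel.py .4796 .1556 .12 11.7
```

```text
clock: 5.9
position: [0.4839, 0.1408, 0.1217]
ee_rot: [0.0, 0.994, 0.106, -0.001]
wrist_force: [-0.3, -0.2, -1.1]
grip_width: 0.0153
shift [ -1.5531 -15.5636   2.4668] turn [0.0002 0.0002 0.0068] clock 6.0 [0.4844 0.1407 0.1225] F [-0.8781  0.1052 -0.9038] w 0.015379729623880727
[-0.334  0.552  0.011  1.973 -0.01   0.617 -1.676]
```

View pics/side3.png

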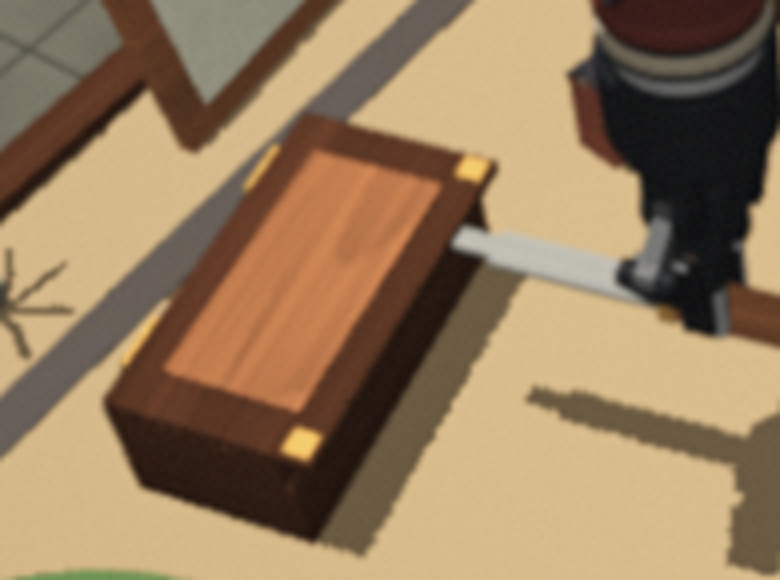

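View pics/top3.png

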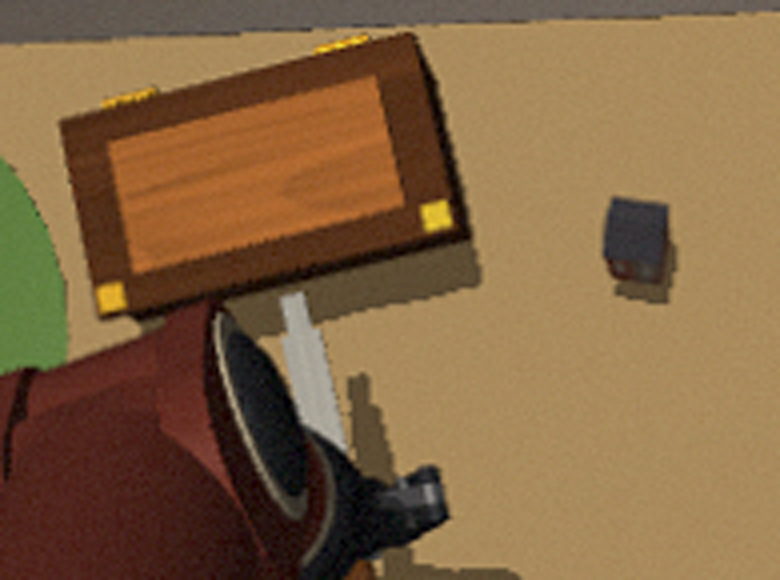

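The opener's tip is at (292,294) in the top crop and (455,238) in the side crop. I'll triangulate it and compare with the model from the grip.

```bash
cat > tri.py <<'E'
from h import *
np.set_printoptions(precision=4,suppress=True)
def tri(a,b):
    P=[];U=[]
    for n,p in(("top",a),("side",b)):
        c,d=cal(n);P.append(np.c_[c["R"],c["t"]]);U.append(cv2.undistortPoints(np.array(p,float).reshape(1,1,2),c["intrinsics"],d).reshape(2,1))
    X=cv2.triangulatePoints(P[0],P[1],U[0],U[1]).ravel();X=X[:3]/X[3]
    print(X,"resid",proj("top",X)-a,proj("side",X)-b);return X
E
python3 - <<'E'
from tri import *
X=tri(cr([292,294],4,[110,80]),cr([455,238],4,[60,180]))
# wide/narrow shoulder 
s=r.state(); R=Ro.from_quat(np.roll(s["ee_rot"],-1))
print("tip in tool frame mm",R.inv().apply(X-s["position"])*1e3)
c=np.array([.697,.2007]); a=np.radians(11.7)
M=np.array([[np.cos(a),np.sin(a)],[-np.sin(a),np.cos(a)]])
print("tip in case",M@(X[:2]-c))
E
```

```text
[0.6109 0.1698 0.1195] resid [[-0.2819 -0.5374]] [[0.6343 0.1782]]
tip in tool frame mm [129.8407  -1.9742   2.9171]
tip in case [-0.0905 -0.0128]
```

```bash
python3 -m crank '[[-2,-4,8,0,0,0,1],[-2,-8,18,0,0,0,1],[-2,-12,30,0,0,0,1],[-2,-14,42,0,0,0,1],[-2,-14,52,0,0,0,1],[-2,-14,60,0,0,0,1],[-2,-14,62,0,0,0,1],[-2,-14,62,0,0,0,1]]'
python3 - <<'E'
from h import *
for n in ("side","top"):
    im=r.read_camera(n)[:,:,::-1]
    y0,x0=(110,130) if n=="top" else (190,100)
    cv2.imwrite(f"pics/{n}4.png",cv2.resize(im[y0:y0+100,x0:x0+130],None,fx=6,fy=6,interpolation=cv2.INTER_CUBIC))
E
python3 rel.py .4796 .1556 .06 11.7
```

```text
clock: 6.8
position: [0.4796, 0.1541, 0.0599]
ee_rot: [0.0, 0.994, 0.105, -0.0]
wrist_force: [0.2, -0.3, -0.8]
grip_width: 0.0154
shift [-0.1664 -1.4146  0.6053] turn [-0.0001 -0.0008  0.0063] clock 6.9 [0.4801 0.1543 0.0606] F [-0.082  -0.7264 -1.1237] w 0.015013886654429792
[-0.361  0.658  0.01   2.018 -0.013  0.465 -1.701]
```

View pics/side4.png

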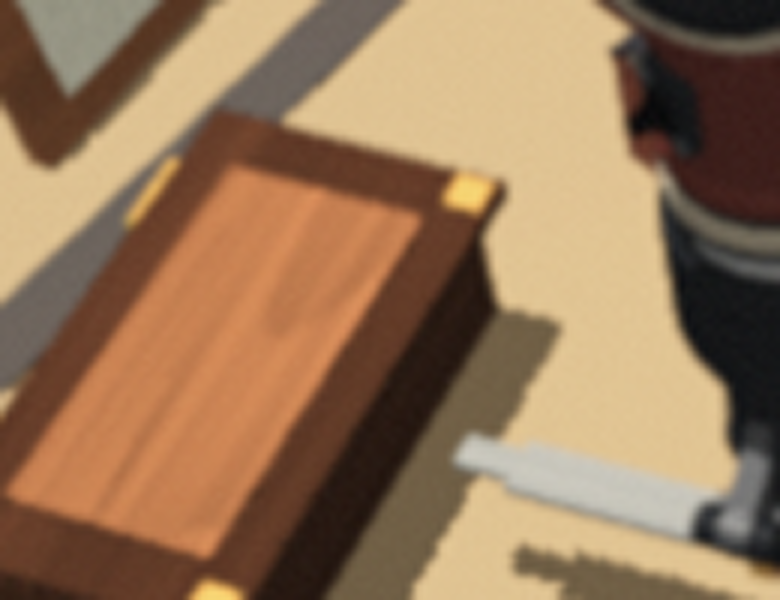

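View pics/top4.png

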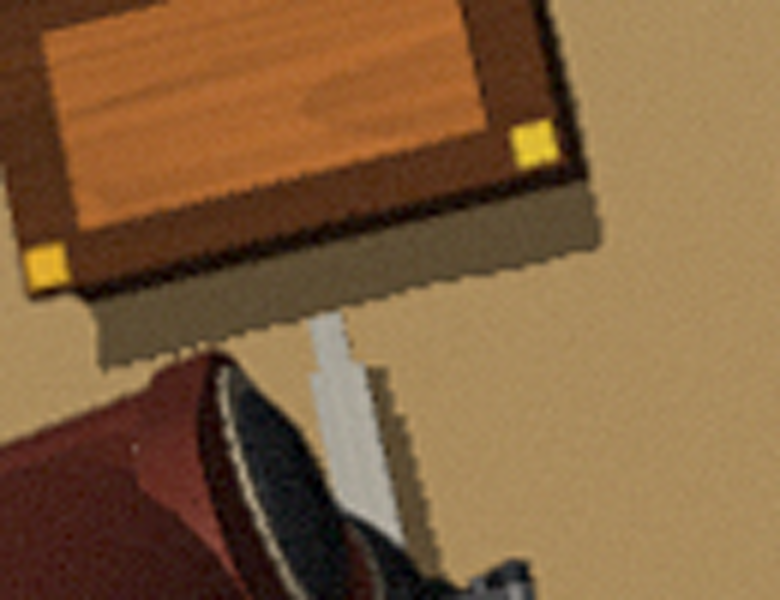

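Run:
```python
from tri import *
X=tri(cr([325,314],6,[130,110]),cr([460,449],6,[100,190]))
c=np.array([.697,.2007]); a=np.radians(11.7)
M=np.array([[np.cos(a),np.sin(a)],[-np.sin(a),np.cos(a)]])
print("tip in case",M@(X[:2]-c))
# lid front-right brass corner: inner/outer consistency
Y=tri(cr([553,160],6,[130,110]),cr([488,214],6,[100,190])); print(M@(Y[:2]-c), "brass outer corner approx")
```

```text
[0.6061 0.1824 0.0593] resid [[-0.193  -0.3705]] [[0.451  0.1221]]
tip in case [-0.0927  0.0005]
[0.6589 0.0989 0.063 ] resid [[-0.259  -0.4921]] [[0.5644 0.1552]]
[-0.058 -0.092] brass outer corner approx
```

```bash
python3 -m crank '[[8,0,0,0,0,0,1],[16,0,0,0,0,0,1],[24,0,0,0,0,0,1],[32,0,0,0,0,0,1],[42,0,0,0,0,0,1],[52,0,0,0,0,0,1],[60,0,0,0,0,0,1],[60,0,0,0,0,0,1]]'
python3 - <<'E'
from h import *
for n in ("side","top"):
    im=r.read_camera(n)[:,:,::-1]
    y0,x0=(110,130) if n=="top" else (190,100)
    cv2.imwrite(f"pics/{n}5.png",cv2.resize(im[y0:y0+100,x0:x0+130],None,fx=6,fy=6,interpolation=cv2.INTER_CUBIC))
E
python3 rel.py .4796 .1556 .06 11.7
```

```text
clock: 7.7
position: [0.54, 0.1672, 0.0604]
ee_rot: [-0.0, 0.994, 0.105, 0.001]
wrist_force: [-0.8, -0.2, -0.2]
grip_width: 0.0149
shift [-59.5229  -1.2859   0.1953] turn [0.     0.0009 0.0066] clock 7.8 [0.5381 0.1668 0.0601] F [-0.5301  0.1395 -0.5741] w 0.015045637689369956
[-0.346  0.716  0.01   1.852 -0.012  0.574 -1.688]
```

View pics/side5.png

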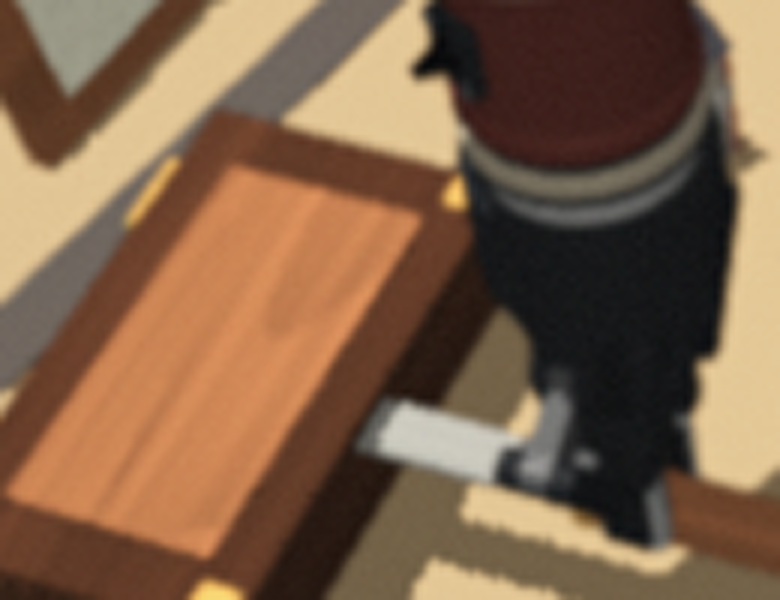

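View pics/top5.png

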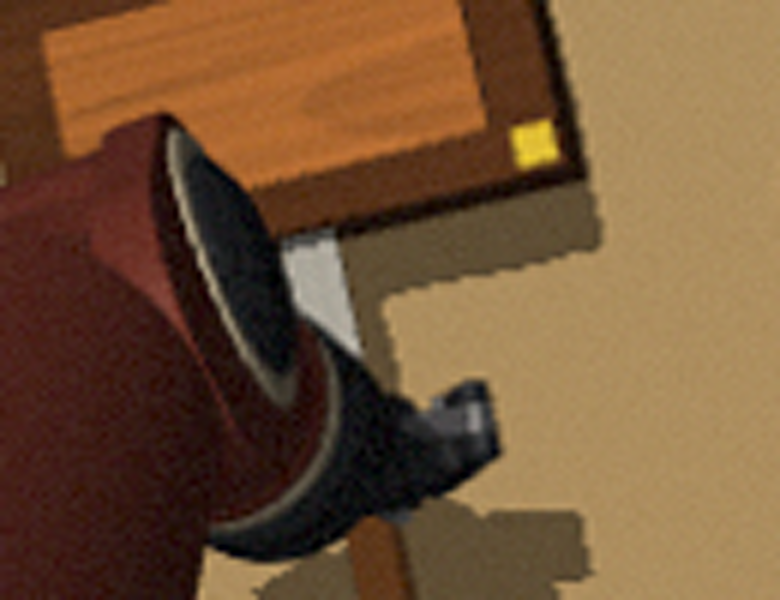

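```bash
python3 -m crank '[[0,0,-5,0,0,0,1],[0,0,-10,0,0,0,1],[0.5,0,-16,0,0,0,1],[2,0,-24,0,0,0,1],[4,0,-32,0,0,0,1],[7,0,-40,0,0,0,1],[10,0,-47,0,0,0,1],[14,0,-54,0,0,0,1]]' 120
python3 - <<'E'
from h import *
for n in ("side","top"):
    im=r.read_camera(n)[:,:,::-1]
    y0,x0=(80,90) if n=="top" else (160,80)
    cv2.imwrite(f"pics/{n}6.png",cv2.resize(im[y0:y0+150,x0:x0+180],None,fx=4,fy=4,interpolation=cv2.INTER_CUBIC))
E
python3 rel.py .55 .1668 .06 11.7
```

```text
clock: 8.6
position: [0.5519, 0.1698, 0.115]
ee_rot: [0.0, 0.994, 0.105, -0.0]
wrist_force: [-2.2, 0.4, -2.8]
grip_width: 0.0146
shift [-4.7825  2.5969 55.7894] turn [-0.0005 -0.0043  0.0065] clock 8.7 [0.5539 0.1703 0.1158] F [-1.4878 -0.6308 -1.4912] w 0.014976244387177236
[-0.344  0.649  0.013  1.774 -0.012  0.714 -1.685]
```

View pics/side6.png

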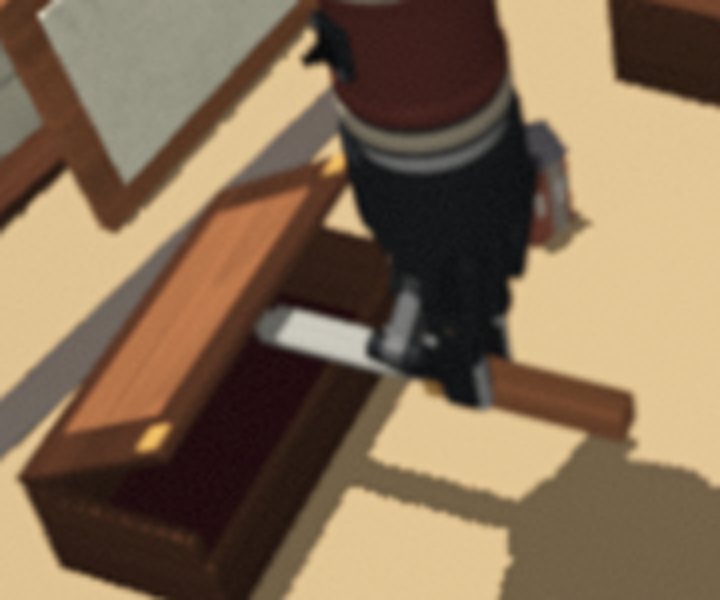

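View pics/top6.png

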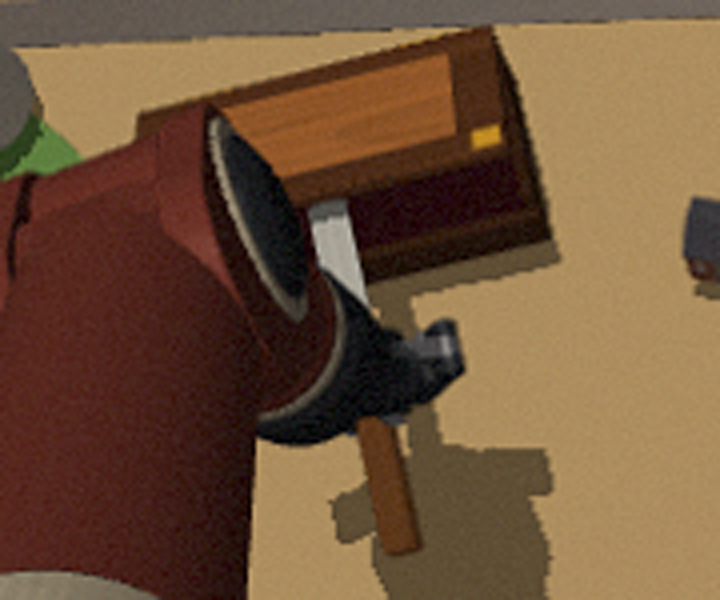

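The lid is now about 35° up and the opener hasn't slipped. I'll continue along the arc.

```bash
python3 -m crank '[[5,0,-6,0,0,0,1],[10,0,-12,0,0,0,1],[16,0,-17,0,0,0,1],[22,0,-22,0,0,0,1],[29,0,-27,0,0,0,1],[36,0,-30,0,0,0,1],[43,0,-33,0,0,0,1],[50,0,-35,0,0,0,1]]' 120
python3 - <<'E'
from h import *
for n in ("side","top"):
    im=r.read_camera(n)[:,:,::-1]
    y0,x0=(80,90) if n=="top" else (160,80)
    cv2.imwrite(f"pics/{n}7.png",cv2.resize(im[y0:y0+150,x0:x0+180],None,fx=4,fy=4,interpolation=cv2.INTER_CUBIC))
E
python3 rel.py .55 .1668 .06 11.7
```

```text
clock: 9.5
position: [0.6017, 0.1804, 0.1495]
ee_rot: [-0.0, 0.994, 0.105, 0.0]
wrist_force: [-1.3, -0.7, -3.0]
grip_width: 0.0146
shift [-54.9097   2.519   89.5632] turn [-0.0002 -0.0034  0.0065] clock 9.6 [0.6029 0.1807 0.1497] F [ 0.1835  0.613  -1.207 ] w 0.014502766149948883
[-0.335  0.672  0.016  1.596 -0.013  0.871 -1.675]
```

View pics/side7.png

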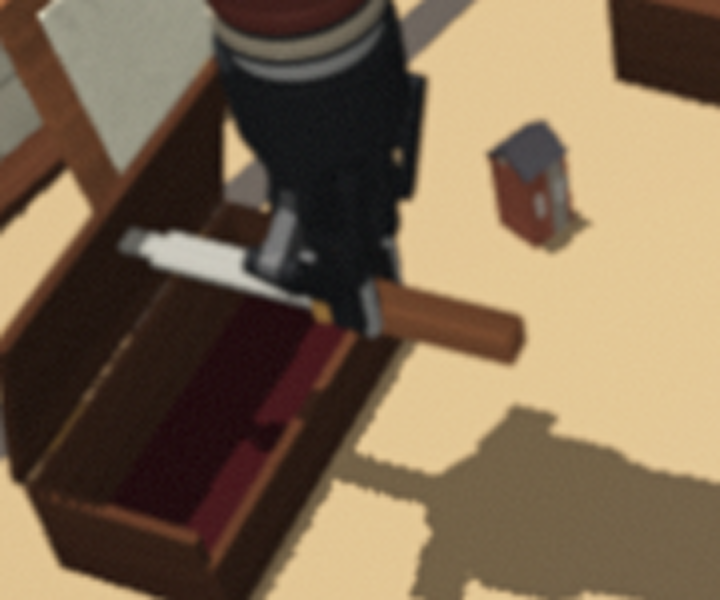

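View pics/top7.png

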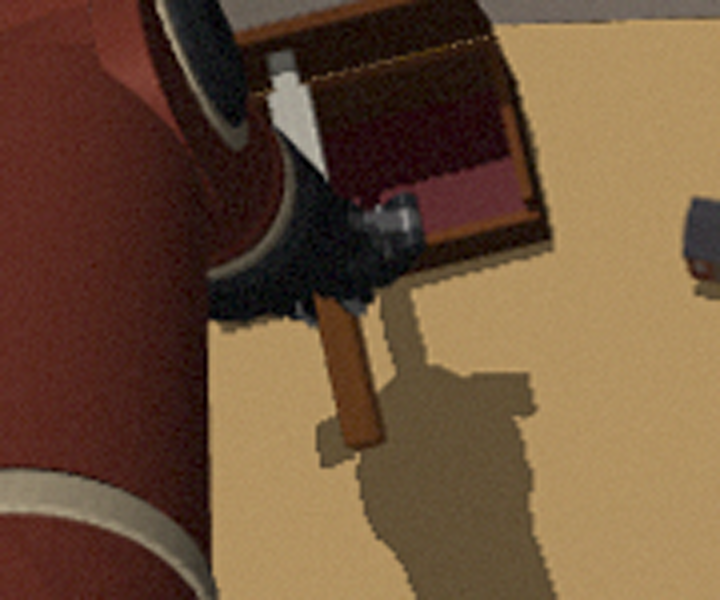

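The lid stands about 75–80° up. I'll withdraw straight back.

```bash
python3 -m crank '[[-10,0,0,0,0,0,1],[-28,0,0,0,0,0,1],[-50,0,0,0,0,0,1],[-75,0,0,0,0,0,1],[-100,0,0,0,0,0,1],[-125,0,0,0,0,0,1],[-150,0,0,0,0,0,1],[-160,0,0,0,0,0,1]]'
python3 - <<'E'
from h import *
for n in ("side","top"):
    im=r.read_camera(n)[:,:,::-1]
    y0,x0=(80,90) if n=="top" else (160,80)
    cv2.imwrite(f"pics/{n}8.png",cv2.resize(im[y0:y0+150,x0:x0+200],None,fx=4,fy=4,interpolation=cv2.INTER_CUBIC))
E
python3 rel.py .446 .148 .014 11.7
```

```text
clock: 10.4
position: [0.4433, 0.1465, 0.1499]
ee_rot: [-0.0, 0.994, 0.105, 0.0]
wrist_force: [0.2, -0.7, -0.9]
grip_width: 0.0147
shift [  1.4347  -0.7308 135.9379] turn [-0.0003 -0.0018  0.007 ] clock 10.5 [0.4445 0.1469 0.1499] F [-0.3868 -0.2845 -1.2299] w 0.014913940948036157
[-0.374  0.464  0.012  2.043 -0.009  0.633 -1.716]
```

View pics/side8.png

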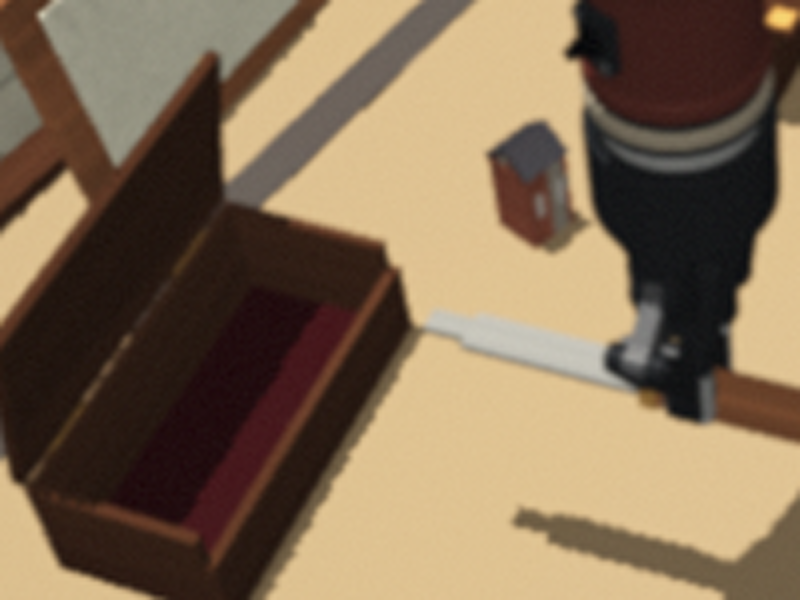

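View pics/top8.png

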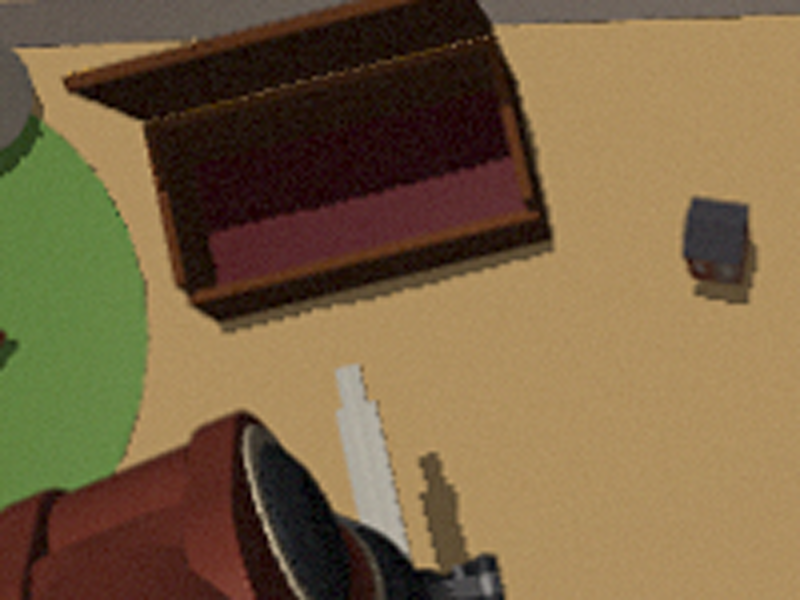

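```bash
python3 -m crank '[[0,0,15,0,0,0,1],[0,0,35,0,0,0,1],[0,0,55,0,0,0,1],[0,0,75,0,0,0,1],[0,0,90,0,0,0,1],[0,0,105,0,0,0,1],[0,0,115,0,0,0,1],[0,0,120,0,0,0,1]]'
python3 - <<'E'
from tri import *
X=tri(cr([348,366],4,[90,80]),cr([428,321],4,[80,160]))
R=Ro.from_euler('z',np.radians(11.7)-.013)
D=X-np.array([.4445,.1469,.1499]); print(D, "tip vs TCP at pic 8; expect dz about -.003")
E
python3 rel.py .446 .148 .014 11.7
```

```text
clock: 11.3
position: [0.4459, 0.1472, 0.0285]
ee_rot: [-0.0, 0.994, 0.105, 0.001]
wrist_force: [-0.8, -0.5, -1.3]
grip_width: 0.015
[0.5695 0.1751 0.1474] resid [[-0.4897 -0.9367]] [[1.1106 0.2881]]
[ 0.125   0.0282 -0.0025] tip vs TCP at pic 8; expect dz about -.003
shift [ 0.2638 -0.8068 14.4808] turn [-0.0001 -0.0012  0.0065] clock 11.3 [0.4459 0.1472 0.0285] F [-0.8023 -0.5376 -1.2891] w 0.015002172577408216
[-0.369  0.691  0.005  2.128 -0.01   0.321 -1.715]
```

Level still. I'll go the last 15 mm slowly, let the force settle and open.

```bash
python3 -m crank '[[0,0,4,0,0,0,1],[0,0,8,0,0,0,1],[0,0,11,0,0,0,1],[0,0,13,0,0,0,1],[0,0,14,0,0,0,1],[0,0,15,0,0,0,1],[0,0,15,0,0,0,1],[0,0,15,0,0,0,1]]' && python3 -m crank '[[0,0,0,0,0,0,0.4],[0,0,0,0,0,0,0],[0,0,0,0,0,0,-0.5],[0,0,0,0,0,0,-1],[0,0,0,0,0,0,-1],[0,0,0,0,0,0,-1],[0,0,0,0,0,0,-1],[0,0,0,0,0,0,-1]]' 20
```

```text
clock: 12.1
position: [0.4445, 0.1468, 0.0144]
ee_rot: [-0.0, 0.994, 0.105, 0.0]
wrist_force: [-0.1, 1.2, -1.0]
grip_width: 0.0146
clock: 12.9
position: [0.4445, 0.1468, 0.0143]
ee_rot: [-0.0, 0.994, 0.105, 0.0]
wrist_force: [-0.7, -0.5, -0.5]
grip_width: 0.0851
```

Released. I'll rise straight up, then move back and right to uncover the view.

```bash
python3 -m crank '[[0,0,-15,0,0,0,-1],[0,0,-40,0,0,0,-1],[0,0,-75,0,0,0,-1],[0,0,-110,0,0,0,-1],[0,0,-140,0,0,0,-1],[0,0,-165,0,0,0,-1],[0,0,-180,0,0,0,-1],[0,0,-180,0,0,0,-1]]' && python3 -m crank '[[0,30,0,0,0,0,-1],[0,65,0,0,0,0,-1],[0,105,0,0,0,0,-1],[0,145,0,0,0,0,-1],[0,185,0,0,0,0,-1],[0,220,0,0,0,0,-1],[0,240,0,0,0,0,-1],[0,240,0,0,0,0,-1]]'
python3 - <<'E'
from h import *
for n in ("side","top"):
    cv2.imwrite(f"pics/{n}9.png",r.read_camera(n)[:,:,::-1])
E
```

```text
clock: 13.7
position: [0.4457, 0.1472, 0.1963]
ee_rot: [-0.001, 0.994, 0.105, 0.002]
wrist_force: [0.8, 0.5, -1.0]
grip_width: 0.0854
clock: 14.5
position: [0.4941, -0.0919, 0.193]
ee_rot: [0.001, 0.995, 0.102, -0.001]
wrist_force: [0.2, 0.1, -0.1]
grip_width: 0.0856
```

View pics/side9.png

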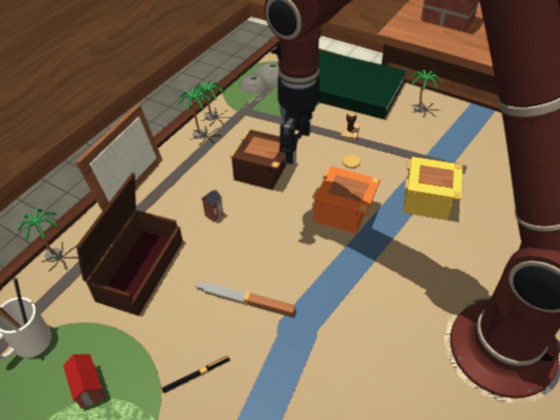

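View pics/top9.png

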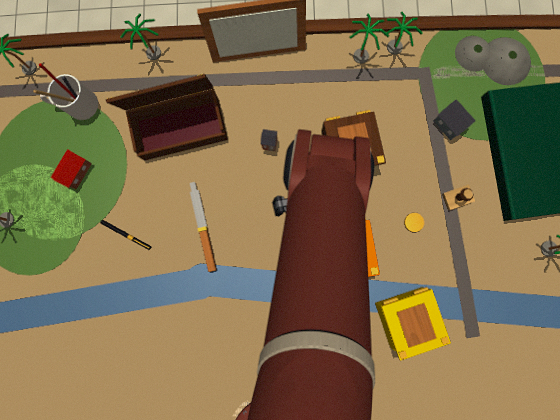

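Side view: the opener lies at (197,287)–(296,310), the lid is up and the small case at (260,160) is shut. One last check of the lid angle and of how the opener lies:

Run:
```python
from tri import *
c=np.array([.697,.2007]); a=np.radians(11.7)
M=np.array([[np.cos(a),np.sin(a)],[-np.sin(a),np.cos(a)]])
# predicted lid underside front corners for some angles
for th in (.8,1.2,1.35,1.5):
    p=[]
    for y in(.1,-.1):
        l=np.array([.05-.115*np.cos(th),y]); p.append(np.r_[M.T@l+c,.066+.115*np.sin(th)])
    print(th,"top",proj("top",p).round(1).tolist(),"side",proj("side",p).round(1).tolist())
P=unp("top",[[193,183],[211,271]],[.0115,.02]); Q=unp("side",[[197,287],[296,309]],[.0115,.02])
print(P,Q,np.linalg.norm(P[0]-P[1]),np.linalg.norm(Q[0]-Q[1]))
```

```text
0.8 top [[117.7, 133.6], [215.5, 109.5]] side [[111.8, 266.6], [164.5, 190.3]]
1.2 top [[109.2, 111.4], [209.1, 86.6]] side [[89.6, 252.0], [145.2, 177.0]]
1.35 top [[106.7, 102.5], [206.8, 77.6]] side [[80.9, 247.8], [137.4, 173.3]]
1.5 top [[104.6, 93.9], [204.7, 68.8]] side [[72.4, 244.4], [129.7, 170.5]]
[[0.567  0.1729 0.0115]
 [0.3696 0.1327 0.02  ]] [[0.5654 0.1806 0.0115]
 [0.3688 0.1296 0.02  ]] 0.20162848165244185 0.20332483092282824
```

```bash
python3 -c "
from station import r
print(r.state()['clock'], r.hand_in())"
```

```text
the job is handed in; nothing more can be done
14.6 None
```

I gripped the opener by its handle and slid the blade about 30 mm under the long case's lid. I then levered the lid up along its arc, drew the blade out, laid the opener flat on the desk, let go and moved the arm clear. I handed in at 14.6 s of the 54 s allowed.

**Last checks:**
- **Lid:** the final pictures match a lid angle of about 1.35 rad (0.785 was needed). It stayed there for about 5 s after the blade came out.
- **Opener:** it lies on the desk in front of the case. Both views agree on its position to within about 8 mm, and it measures 202–203 mm against 205 mm. That was my only check that it lies flat.
- **Small case:** its lid looks shut, though the arm partly hid it in the last pictures.
- **Forces:** no wrist reading passed 6 N, and the gripper did not touch the long case in any picture I took.

**Disagreements:** the gripper read about 15 mm on the 18 mm handle. In one check, a brass lid corner measured 63 mm high instead of 74 mm, probably because I picked the pixel badly. Neither affected the result.

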